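# Hang a tube disc on the rotator

### The arm

A 6-joint arm with a two-finger parallel gripper is mounted at the origin on a cart in front of the work surface, level with it; the furniture and walls round the work are solid. World frame = base frame: x ahead of the robot, y to its left, z up, the work surface at z = 0. Lengths are in m, angles in degrees, forces in N, time in s.
With the tool pointing down it reaches from about 0.4 to 0.825 m from the base axis. Payload 7 kg.
Tool frame: the origin (TCP) lies midway between the tips of the shut fingers; the grasp point (between the pads) lies 19 mm behind it (hold_point_z is the distance from the TCP to the grasp point, in m); z points along the fingers, y is the line along which they close (so a half turn about z gives the same grasp; the last joint's range is limited). The gripper opens to 88 mm and grips with 3 to 60 N. Pads are 19 mm wide; open, the fingers measure 130 mm over their backs; the gripper's body (78 mm by 193 mm) begins 47 mm behind the grasp point.
Start: joints at [-56.373, 20.546, 0.682, 0, -70.136, -16.507], TCP at [0.199, -0.645, 0.227] pointing down, gripper open.
Joint ranges: [-176.03, 176.03], [-82.01, 121.73], [-58.28, 71.71], [-173.87, 95.51], [-174.79, -0.11], [-173.66, 173.66]. Speed limits (degrees/s): [136.94, 136.94, 172.46, 180, 180, 180].

### API

Orientations are given as [roll, pitch, yaw] about the fixed x, y, z axes, in that order (R = Rz(yaw) Ry(pitch) Rx(roll)).
In Python, from plant import get_state, capture, close_job, hold_point_z gives the robot as it stands.
- The arm moves only by the shell command python3 -m inch 'ROWS' [FORCE]. ROWS is text: rows parted by semicolons, each of 5 numbers parted by spaces: the shift along the tool's x, y, z normalised to -1 to 1, where 1 is 0.15 m, then the turn about the tool's z normalised to -1 to 1, where 1 is 360 degrees, then the opening, from 0 (shut) to 1 (fully open). In form: tx ty tz spin grip; .... A call has exactly 8 rows; each row shifts and turns the commanded pose from where the row before left it, along the tool's axes as they then stand; what a row does not reach is not made up. A row lasts 1/8 s, in which the tool goes at most 62.5 mm and 10.7 degrees, less where a joint would pass 70% of its speed; a pose out of reach is approached as far as the arm can. A call with a number of a shift or a turn outside -1 to 1 is refused whole. A call with a gripper value outside its range is refused whole. The fingers move at their own pace and stop on an object; FORCE is the grip in N (left out, the last holds). Time passes only in rows, so rows that do not move let the fingers close, or fill a call up. It gives the time, the measured TCP pose, the force, the opening and the grip force at its end, in the units of the state.
- get_state(): the state, without advancing time (a new reading comes with each control period).
- capture(name): name is "side" or "top"; returns a dict with "color" (384x512x3 uint8, blue, green, red), "mtx" (3x3 intrinsics, pixels), "dist_coeffs" ([k1, k2, p1, p2, k3] as OpenCV has them; the pictures are not rectified), "R" (3x3) and "t" (3): a world point X has camera coordinates R X + t. Camera axes: x right, y down, z forward; pixel columns grow to the right and rows downward; lengths in m; the calibration is good to about 2 mm. A picture is of the moment at which its call begins. There is no depth.
- close_job(): hands the job in; it is judged then, once.
The state is a dict: "time_s": time; "joints": joint angles; "qd": joint speeds; "joint_torque": joint torques, N m; "tcp_pos": TCP position; "eef_rot": TCP orientation; "contact_force": force on the tool from outside, world axes, zero at the start; "moment": the same for the moment, N m; "gripper_width": finger opening in m; "gripper_force": force on a finger pad.
Only numpy, scipy, OpenCV 4.12 (cv2) and the standard library are available. Lean on these libraries where they do the work, as an engineer would, in place of code of your own. Each camera call takes 0.05 s, during which the arm holds its last target. There are 200 camera calls.

### The job

Fit the larger of the two tube discs in the rack onto the rotator: line up the three studs on the rotator's hub, which turns by hand, with the three holes in the disc, then hang the disc on the spindle by its bore with the studs through the holes and push it fully home, flat against the hub face. Let go of it, leave the smaller disc standing in the rack, and don't knock about the other things on the bench.

Things in the scene. Friction and masses are not known exactly. Their poses are not given: they have to be found in the camera images.
- tube_disc: larger disc, off-white plastic, 160 mm across, 8 mm thick, 0.22 kg, loose, upright on edge in a rack slot. Origin: bore centre, mid-thickness. x: its axis; plain back at x = +4 mm, front (-4 mm) faces the robot's side; z up in the rack. Bore 16 mm through; front boss 40 mm across to x = -14. Three 13 mm holes 28 mm from centre, 120 deg apart, one on +z
- disc_grip (a point): point on the larger disc 72 mm above (+z) its bore centre, 8 mm below the top of the rim, axes as the disc; place to hold it from above, fingers on front and back. Six tube clips on the front, 53 to 67 mm from the centre, 16 mm wide, to x = -16 mm, at 30, 90, 150... deg from +z: the rim here is plain, 8 mm thick, for 19 mm to either side
- small_disc: smaller disc, 110 mm across, otherwise alike, loose, upright in the rack's other slot; to be left there. Origin and axes as for the larger disc; its top stands 123 mm above the worktop
- disc_rack: fixed rack, white base 136 x 124 x 10 mm; origin at the centre of its underside, z up. Slots at its x = -30 and +30 mm; either may hold the larger disc, which stands across x on two rails, centre at z = 98 mm (smaller: 68 mm), between steel pins at y = +-46 mm, z up to 60 mm, 1 mm play each side. A disc comes out straight upwards; the larger clears the pins once 45 mm up
- hub_face (a point): centre of the rotator's hub face, on the spindle axis, 100 mm above the worktop; does not turn. x: along the axis into the rotator, away from the robot's side; z up. Hub: aluminium flange 76 mm across. A seated disc has its back on the hub face, origin at x = -4 mm, hanging about 2 mm low. The rotator is fixed; its base plate reaches 50 mm in front of the face, 13 mm high
- spindle_tip (a point): end of the spindle, on the axis 34 mm in front (-x) of the hub face; axes as hub_face. Spindle 12 mm in diameter, tapering over its last 8 mm. The white housing starts 12 mm behind the hub face, is 104 mm wide, 127 mm high (dial to 139 mm): fingers on the rim at the top of a hung disc pass above it
- drive_hub (a joint): hub angle (rad) about x of hub_face; 0: a stud straight up; positive: that stud lies at y = -28 sin(angle), z = 28 cos(angle) mm (clockwise seen from the robot). Three studs, 120 deg apart, 28 mm from the axis, 8 mm thick, 18 mm long, last 5 mm tapered. Starts 0.3 to 1.79; turns either way, 0.06 N m friction, stays where left; pinch a stud from above and lead it round
- covered_microscope: tall thing under a dark blue cover, fixed, not to be touched: stands to the right of the work, between the start pose and the rack and rotator, on x = 0.48 to 0.78 m, y = -0.42 to 0 m of the world, about 0.4 m high: first swing round in front of it (x under 0.38 m) before reaching out
- petri_dish: loose petri dish, 60 mm across, 14 mm high, bystander; origin at the centre of its underside
- lab_timer: loose dark timer, 68 x 58 x 19 mm, bystander; origin at the centre of its underside
- specimen_cup: loose lidded specimen cup, 54 mm across, 60 mm high, bystander; origin at the centre of its underside

How it is judged (in metres and radians):
At the end, for the whole second after the job is handed in: The larger disc hangs released and at rest on the spindle with the studs through its holes: its back face flat on the hub face (within 3 mm, 0.07 rad), its centre within 9 mm of the centre of the hub face in all. The smaller disc still stands in its slot (within 20 mm and 0.2 rad) (x of tube_disc in the frame of hub_face between -0.007 and 0 m and distance between tube_disc and hub_face below 0.009 m and angle between the x axis of tube_disc and the x axis of hub_face, either way round below 0.07 rad and linear speed of tube_disc below 0.02 m/s and angular speed of tube_disc below 0.15 rad/s and distance of small_disc from where it was at the start of the episode below 0.02 m and angle between small_disc's own z axis and vertical below 0.2 rad); the robot touches nothing.
It fails at once if the smaller disc is taken or knocked out of its slot (distance of small_disc from where it was at the start of the episode above 0.03 m).
It fails at once if the petri dish is knocked away (over 30 mm) (distance of petri_dish from where it was at the start of the episode above 0.03 m).
It fails at once if the timer is knocked away (over 30 mm) (distance of lab_timer from where it was at the start of the episode above 0.03 m).
It fails at once if the specimen cup is knocked away (over 30 mm) (distance of specimen_cup from where it was at the start of the episode above 0.03 m).
It also fails if it takes over 64 s, if anything falls off the work surface, if the arm or the gripper's body presses on something with over 40 N, if the wrist force passes 120 N, or if a joint passes its speed limit or range.

## Working session

There is one attempt and no reset: what is moved stays moved. The work goes in short steps, Python scripts to look and compute and a shell command to move; the robot and the scene stay as the last step left them, time stands still between calls to the robot, and variables do not carry over. Pictures are saved under pics/ and viewed, at most 10 in all, crops included, and the job is handed in when it is done.

```bash
mkdir -p pics; ls; python3 - <<'E'
from plant import *
import cv2,numpy as np
s=get_state();print(s,hold_point_z)
for n in("side","top"):
    c=capture(n);cv2.imwrite(f"pics/{n}0.png",c["color"]);np.savez(f"{n}0.npz",**c)
    R,t=np.array(c["R"]),np.array(c["t"]);print(n,c["mtx"],c["dist_coeffs"],R,"pos",-R.T@t)
E
```

```text
pics
{'time_s': 0.0, 'joints': array([-5.63737449e+01,  2.05904603e+01,  6.35280378e-01, -2.05382150e-02,
       -7.01354813e+01, -1.65068726e+01]), 'qd': array([ 0.03323857,  0.14362875, -0.08832068, -0.02963109, -0.0220225 ,
       -0.07929581]), 'joint_torque': array([ 1.96751098e-03, -5.82718635e+01,  2.93060446e+01,  6.99743092e+00,
        6.93333917e-03, -1.54333497e-04]), 'tcp_pos': array([ 0.19853553, -0.64464415,  0.22564382]), 'eef_rot': array([ 1.79907589e+02, -7.25047361e-03, -1.62887606e+02]), 'contact_force': array([-0.21953181,  0.11189246, -0.07116522]), 'moment': array([0.01354549, 0.00845329, 0.00371668]), 'gripper_force': 0.0, 'gripper_width': 0.08770680334439071} 0.0188
side [[379.23660539   0.         257.69727759]
 [  0.         379.23660539 194.88744893]
 [  0.           0.           1.        ]] [0.03952138 0.         0.         0.         0.        ] [[-0.99992374  0.01190008 -0.0033011 ]
 [ 0.00983605  0.60580284 -0.79555401]
 [-0.00746734 -0.79552581 -0.60587369]] pos [0.52600981 0.78270086 0.66107843]
top [[349.0426536    0.         256.58595186]
 [  0.         349.0426536  190.255729  ]
 [  0.           0.           1.        ]] [-0.02110833  0.          0.          0.          0.        ] [[-0.02684396 -0.9989505  -0.03711196]
 [-0.99539847  0.03012785 -0.09096257]
 [ 0.09198521  0.03449939 -0.99516256]] pos [0.45136834 0.07400684 1.1765959 ]
```

View pics/side0.png

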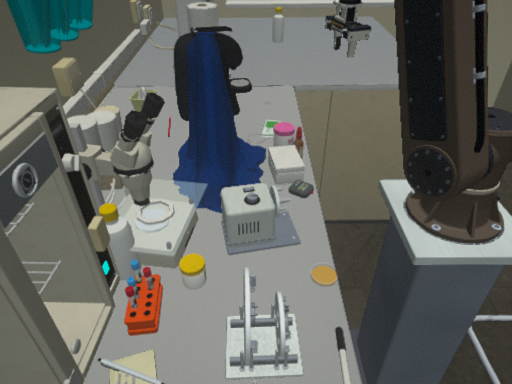

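View pics/top0.png

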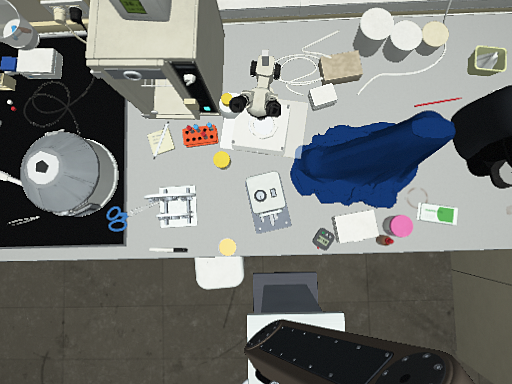

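The rack is at side (263,330) / top (178,207), with the larger disc in the far slot (side (248,310)). The rotator is at side (255,215) / top (267,200), yawed a little. The dish is at side (323,274), the timer at (300,188) and the cup at (192,270). I'll zoom in for accurate pixels.

```bash
python3 - <<'E'
import cv2,numpy as np
s=cv2.imread("pics/side0.png");t=cv2.imread("pics/top0.png")
def crop(im,x,y,w,h,k):
    o=cv2.resize(im[y:y+h,x:x+w],None,fx=k,fy=k,interpolation=cv2.INTER_CUBIC)
    for i in range(x//10*10+10,x+w,10): cv2.putText(o,str(i),((i-x)*k,8),0,.3,(0,0,255));cv2.line(o,((i-x)*k,10),((i-x)*k,14),(0,0,255))
    for i in range(y//10*10+10,y+h,10): cv2.putText(o,str(i),(0,(i-y)*k+4),0,.3,(0,0,255));cv2.line(o,(22,(i-y)*k),(26,(i-y)*k),(0,0,255))
    return o
a=crop(s,215,170,100,90,6);cv2.imwrite("pics/a.png",a)
b=np.hstack([crop(s,215,260,98,118,4),crop(t,145,170,100,118,4)]);cv2.imwrite("pics/b.png",b)
cv2.imwrite("pics/c.png",crop(t,235,165,66,74,8))
E
```

```text
(no output)
```

View pics/a.png

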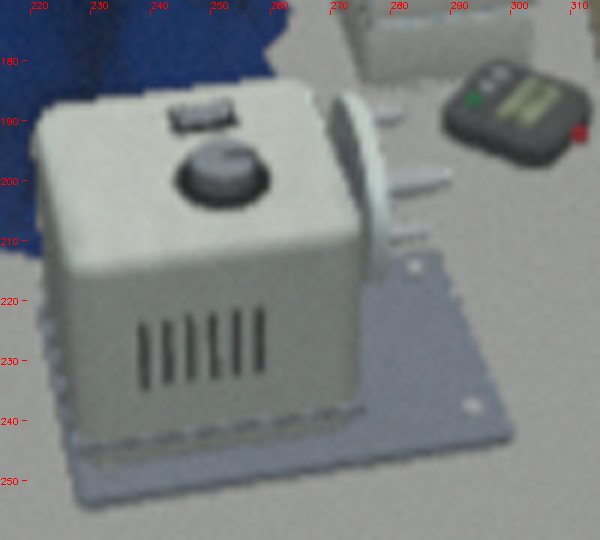

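View pics/b.png

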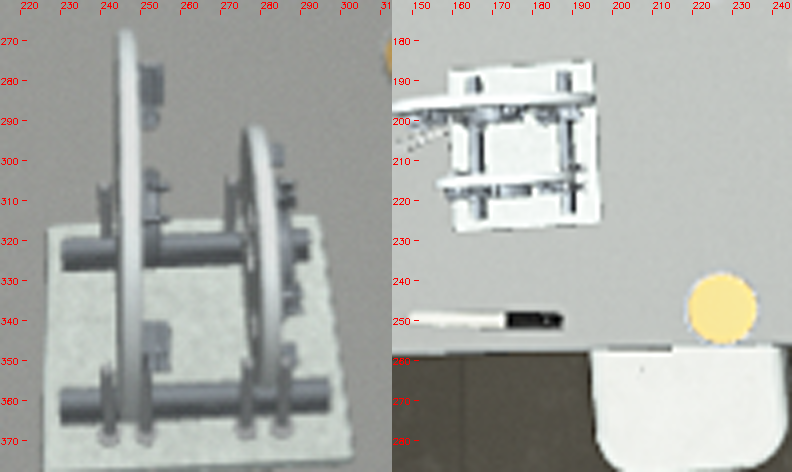

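View pics/c.png

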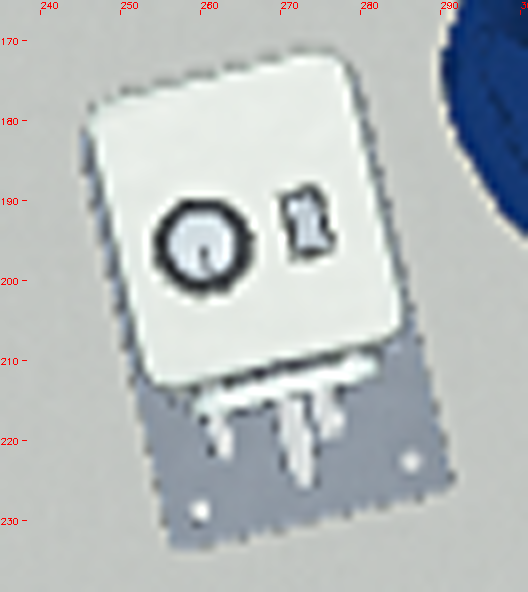

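The studs in the side view have tips near (282,189) and (286,209), and the spindle tip is at (291,199). In the top view the stud tips are at (263,222) and (277,220), with the spindle tip at (273,226). I'll fit the poses next.

```bash
cat > vis.py <<'E'
import cv2,numpy as np
from scipy.optimize import least_squares
C={n:dict(np.load(f"{n}0.npz")) for n in("side","top")}
def proj(n,P):
    c=C[n];return cv2.projectPoints(np.array(P,float).reshape(-1,3),cv2.Rodrigues(c["R"])[0],c["t"],c["mtx"],c["dist_coeffs"])[0].reshape(-1,2)
def W(p,P):
    c,s=np.cos(p[2]),np.sin(p[2]);P=np.array(P,float).reshape(-1,3)
    return P@np.array([[c,s,0],[-s,c,0],[0,0,1]])+[p[0],p[1],0]
def fit(x0,mk):  # mk(p)-> list (cam,pts,pix)
    f=lambda p:np.concatenate([(proj(n,P)-Q).ravel() for n,P,Q in mk(p)])
    r=least_squares(f,x0,loss="soft_l1",x_scale=.01);return r.x,r.fun.reshape(-1,2)
def ray(n,px,z):
    c=C[n];u=cv2.undistortPoints(np.array([[px]],float),c["mtx"],c["dist_coeffs"]).ravel()
    d=c["R"].T@[u[0],u[1],1];o=-c["R"].T@c["t"];return o+d*(z-o[2])/d[2]
E
cat > m.py <<'E'
from vis import *
np.set_printoptions(precision=4,suppress=True)
for a,b in((.068,.062),(.062,.068)):
    P=[[a,b,.01],[a,-b,.01],[-a,-b,.01],[-a,b,.01]]
    p,r=fit([.45,.3,0],lambda p:[("top",W(p,P),[[159.5,187],[195.7,185.5],[197,225.5],[161,227.8]]),("side",W(p,P),[[225.5,377.5],[227,317],[294.2,314],[303.3,374]])])
    print("rack",a,p,np.degrees(p[2]),np.abs(r).mean(),'\n',r)
    print("disc top pred side/top",proj("side",W(p,[[.03,0,.178],[-.03,0,.123]])),proj("top",W(p,[[.03,0,.178],[-.03,0,.123],[.03,.08,.098],[.03,-.08,.098]])))
mk=lambda p:[("top",W(p,[[-.05,p[3],.013],[-.05,-p[4],.013],[-.034,0,.1],[0,.038,.1],[0,-.038,.1]]),[[256,233.5],[291,225.5],[273,226],[260,217.5],[282.5,212]]),
 ("side",W(p,[[-.05,p[3],.013],[-.05,-p[4],.013],[-.034,0,.1],[0,.0,.138],[0,0,.062]]),[[300.3,242],[287,212],[291,199.5],[273,186],[278,216]])]
h,r=fit([.5,.03,.1,.06,.06],mk);print("hub",h,np.degrees(h[2]),'\n',r)
np.save("hub.npy",h)
for a in np.arange(.3,1.8,.1):
    S=[[-.018,-.028*np.sin(a+k*2*np.pi/3),.028*np.cos(a+k*2*np.pi/3)] for k in range(3)]
    print(round(a,2),proj("side",W(h,S)).round(0).tolist(),proj("top",W(h,S)).round(0).tolist())
print("dish",ray("top",(227.7,247),.014),"cup",ray("top",(222,160),.06),"timer",ray("top",(323,238),.019))
E
python3 m.py
```

```text
rack 0.068 [0.5141 0.3831 0.0321] 1.8413421502490557 0.574976435861096 
 [[-0.7908  0.1104]
 [-0.9017 -0.6759]
 [-0.4692 -0.4108]
 [-0.9475 -0.5755]
 [-0.1492 -0.014 ]
 [-0.0473 -1.6382]
 [ 0.6608 -1.3392]
 [ 0.4209 -0.0482]]
disc top pred side/top [[244.4966 284.0433]
 [280.6768 304.0401]] [[161.9158 192.9856]
 [168.1177 214.0701]
 [144.6351 196.6734]
 [195.0187 193.5338]]
rack 0.062 [0.5135 0.3802 0.0264] 1.5149487603936183 2.5566001015465947 
 [[-1.5194  2.0022]
 [ 1.9012  1.2289]
 [ 1.9992 -2.0311]
 [-2.0088 -2.2129]
 [ 3.4826  1.3923]
 [ 3.5764 -5.7594]
 [-2.2844 -4.8781]
 [-2.5702  2.0585]]
disc top pred side/top [[244.8975 282.5003]
 [280.9328 302.6681]] [[162.9732 193.1577]
 [169.017  214.2443]
 [145.605  196.6888]
 [196.0147 193.839 ]]
hub [0.4753 0.0706 0.1922 0.0604 0.0578] 11.011690957220516 
 [[-0.0489  0.1533]
 [-0.2037  0.3728]
 [-0.074  -0.8306]
 [-1.5743 -0.4711]
 [ 0.0415 -0.3734]
 [ 0.9637 -0.4113]
 [ 1.2943 -0.9416]
 [-1.1076 -0.3683]
 [ 3.5806  2.1233]
 [-2.2509 -2.8784]]
0.3 [[282.0, 221.0], [280.0, 232.0], [285.0, 240.0]] [[274.0, 220.0], [277.0, 219.0], [264.0
[... 821 characters left out ...]
.0]]
1.2 [[280.0, 221.0], [282.0, 240.0], [284.0, 231.0]] [[279.0, 219.0], [270.0, 221.0], [265.0, 222.0]]
1.3 [[279.0, 222.0], [282.0, 240.0], [284.0, 230.0]] [[279.0, 218.0], [270.0, 221.0], [266.0, 222.0]]
1.4 [[279.0, 222.0], [283.0, 241.0], [284.0, 229.0]] [[280.0, 218.0], [269.0, 221.0], [266.0, 221.0]]
1.5 [[279.0, 223.0], [283.0, 241.0], [284.0, 228.0]] [[280.0, 218.0], [268.0, 221.0], [267.0, 221.0]]
1.6 [[279.0, 224.0], [283.0, 241.0], [284.0, 227.0]] [[280.0, 218.0], [267.0, 221.0], [268.0, 221.0]]
1.7 [[279.0, 225.0], [283.0, 242.0], [283.0, 226.0]] [[280.0, 218.0], [267.0, 221.0], [268.0, 221.0]]
dish [0.3732 0.215  0.014 ] cup [0.6568 0.2226 0.06  ] timer [ 0.395 -0.099  0.019]
```

```bash
cat > m2.py <<'E'
from vis import *
np.set_printoptions(precision=4,suppress=True)
T=np.linspace(0,2*np.pi,361)
def ext(n,p,c,r):
    q=proj(n,W(p,np.c_[0*T+c[0],c[1]+r*np.sin(T),c[2]+r*np.cos(T)]));return q
R=[.5141,.3831,.0321]
for c,r in(([.03,0,.098],.08),([-.03,0,.068],.055)):
    q=ext("side",R,c,r);print("disc side vmin",q[q[:,1].argmin()],"vmax",q[q[:,1].argmax()])
    q=ext("top",R,c,r);print(" top u range",q[q[:,0].argmin()],q[q[:,0].argmax()])
def f(p):
    q=ext("side",p,[0,0,.1],.038);u=ext("top",p,[0,0,.1],.038)
    a=proj("side",W(p,[[-.05,p[3],.013],[-.05,-p[4],.013],[-.034,0,.1]]))-[[300.3,242],[287,212],[290.5,199.5]]
    b=proj("top",W(p,[[-.05,p[3],.013],[-.05,-p[4],.013],[-.034,0,.1]]))-[[256,233.5],[291,225.5],[273,226]]
    return np.concatenate([a.ravel(),b.ravel(),q[q[:,1].argmin()]-[273.5,186],q[q[:,1].argmax()]-[278.5,216],u[u[:,0].argmin()]-[260,217.5],u[u[:,0].argmax()]-[282.5,212]])
r=least_squares(f,[.47,.07,.19,.06,.06],loss="soft_l1",x_scale=.01,diff_step=1e-3);h=r.x
print("hub",h,np.degrees(h[2]),'\n',r.fun.reshape(-1,2));np.save("hub.npy",h)
print("tip by rays side/top",ray("side",(290.5,199.5),.1),ray("top",(273,226),.1),W(h,[-.034,0,.1]))
for a in np.arange(.3,1.8,.1):
    S=[[-.018,-.028*np.sin(a+k*2*np.pi/3),.1+.028*np.cos(a+k*2*np.pi/3)] for k in range(3)]
    print(round(a,2),proj("side",W(h,S)).round(1).tolist(),proj("top",W(h,S)).round(1).tolist())
E
python3 m2.py
```

```text
disc side vmin [244.2936 267.1686] vmax [246.8577 365.7539]
 top u range [143.0168 195.9114] [195.5932 193.9814]
disc side vmin [278.097  291.3353] vmax [281.6885 357.3482]
 top u range [155.2743 215.3113] [190.5101 213.5551]
hub [0.4756 0.0706 0.1992 0.0608 0.0574] 11.411565473278223 
 [[ 1.0131 -0.4244]
 [ 1.0435 -0.9055]
 [-0.7587 -0.4267]
 [-0.0349  0.1906]
 [-0.2535  0.1675]
 [-0.0011 -0.9456]
 [ 0.61   -0.8333]
 [-0.2568  0.7087]
 [-1.5638 -0.4921]
 [ 0.0276 -0.5664]]
tip by rays side/top [0.4405 0.0656 0.1   ] [0.4393 0.0639 0.1   ] [[0.4422 0.0639 0.1   ]]
0.3 [[282.8, 189.0], [281.0, 201.9], [286.3, 209.0]] [[274.6, 219.3], [277.7, 218.6], [263.2, 222.0]]
0.4 [[282.5, 188.7], [281.2, 203.0], [286.4, 208.2]] [[275.4, 219.1], [277.0, 218.8], [263.0, 222.0]]
0.5 [[282.2, 188.5], [281.4, 204.0], [286.4, 207.4]] [[276.2, 218.9], [276.3, 219.0], [262.9, 222.0]]
0.6 [[281.9, 188.4], [281.6, 205.1], [286.5, 206.4]] [[277.0, 218.7], [275.5, 219.1], [262.9, 222.0]]
0.7 [[281.7, 188.4], [281.9, 206.0], [286.5, 205.4]] [[277.7, 218.6], [274.7, 219.3], [263.0, 222.0]]
0.8 [[281.4, 188.5]
[... 300 characters left out ...]
189.6], [283.0, 209.3], [286.2, 200.9]] [[279.9, 218.1], [271.3, 220.1], [264.3, 221.7]]
1.2 [[280.7, 190.2], [283.3, 210.0], [286.1, 199.7]] [[280.2, 218.0], [270.4, 220.3], [264.8, 221.5]]
1.3 [[280.5, 190.9], [283.6, 210.5], [285.9, 198.5]] [[280.4, 217.9], [269.6, 220.5], [265.4, 221.4]]
1.4 [[280.4, 191.6], [283.9, 210.9], [285.7, 197.3]] [[280.6, 217.9], [268.8, 220.7], [266.1, 221.2]]
1.5 [[280.4, 192.5], [284.2, 211.2], [285.4, 196.2]] [[280.7, 217.9], [268.0, 220.9], [266.8, 221.1]]
1.6 [[280.3, 193.4], [284.5, 211.4], [285.2, 195.1]] [[280.7, 217.9], [267.2, 221.1], [267.5, 220.9]]
1.7 [[280.3, 194.3], [284.8, 211.5], [284.9, 194.0]] [[280.6, 217.9], [266.5, 221.2], [268.4, 220.7]]
```

Both poses fit well: hub angle ≈ 0.35 rad, hub at (0.476, 0.071) with yaw 11.4°, rack at (0.514, 0.383) with yaw 1.8°. Next I swing round in front of the microscope.

```bash
python3 -m inch '-.2 .26 -.03 0 1;-.2 .26 -.03 0 1;-.2 .26 -.03 0 1;-.2 .26 -.03 0 1;-.2 .26 -.03 0 1;-.2 .26 -.03 0 1;-.2 .26 -.03 0 1;0 0 0 0 1' 10
```

```text
time_s: 1.1
tcp_pos: [0.32, -0.3201, 0.2587]
eef_rot: [-180.0, 0.1, -162.6]
contact_force: [0.2, -1.1, 0.7]
gripper_width: 0.0875
gripper_force: 0.0
```

```bash
python3 -m inch '-.155 .34 0 0 1;-.155 .34 0 0 1;-.155 .34 0 0 1;-.155 .34 0 0 1;-.155 .34 0 0 1;-.155 .34 0 0 1;-.155 .34 0 0 1;0 0 0 .016 1'; python3 - <<'E'
from plant import *
import cv2,numpy as np
from vis import *
c=capture("side");t=capture("top");s=get_state();print(s["tcp_pos"],s["eef_rot"],s["joints"])
for n in("side","top"):print(n,proj(n,[s["tcp_pos"]]))
k=3
cv2.imwrite("pics/g1.png",np.hstack([cv2.resize(c["color"][60:255,200:330],None,fx=k,fy=k),cv2.resize(t["color"][130:325,215:345],None,fx=k,fy=k)]))
E
```

```text
time_s: 2.1
tcp_pos: [0.3699, 0.0695, 0.2578]
eef_rot: [-180.0, -0.0, -168.5]
contact_force: [-0.3, -1.0, 0.0]
gripper_width: 0.0877
gripper_force: 0.0
[0.36944022 0.0671891  0.25766128] [-1.79969656e+02 -6.28713765e-02 -1.68610261e+02] [ 4.10182093e+01 -1.09281672e+01 -3.02996992e+01 -4.98609539e-03
 -7.06981200e+01 -1.19626803e+02]
side [[327.36797073 141.68857577]]
top [[273.17011702 253.70012851]]
```

View pics/g1.png

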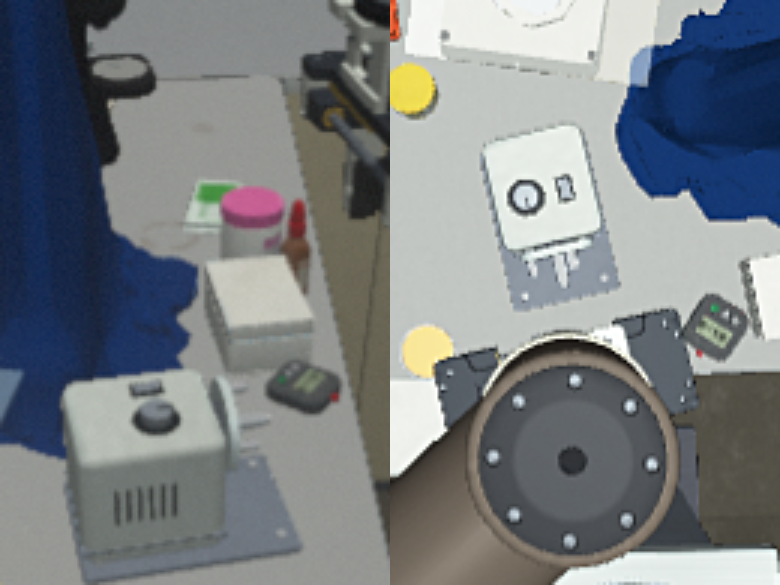

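The picture shows the body's long side along the closing direction. It stays clear of the cover, whose corner is rounded at top px ~(298,185). I'll first pinch the fixed spindle lightly to calibrate the lateral position.

```bash
python3 -m inch '-.25 -.059 0 0 1;-.25 -.059 0 0 1;0 0 0 0 1;0 0 .22 0 .7;0 0 .22 0 .7;0 0 .22 0 .7;0 0 .22 0 .7;0 0 .22 0 .7' 5 && python3 -m inch '0 0 0 0 .4;0 0 0 0 .3;0 0 0 0 .24;0 0 0 0 .2;0 0 0 0 .16;0 0 0 0 .1;0 0 0 0 .1;0 0 0 0 .1' 5; python3 -c "
from plant import *;s=get_state();print(s['tcp_pos'],s['eef_rot'],s['contact_force'],s['moment'],s['gripper_width'])"
```

```text
time_s: 3.2
tcp_pos: [0.446, 0.0631, 0.0923]
eef_rot: [180.0, 0.0, -168.6]
contact_force: [0.2, -0.5, -0.3]
gripper_width: 0.0615
gripper_force: 0.0
time_s: 4.2
tcp_pos: [0.4466, 0.0643, 0.0932]
eef_rot: [180.0, 0.0, -168.6]
contact_force: [-1.6, 1.2, 3.3]
gripper_width: 0.0112
gripper_force: 5.0
[0.44657645 0.06433508 0.09322413] [ 1.79992484e+02  1.35317556e-02 -1.68630623e+02] [-1.58689059  1.2326294   3.338759  ] [ 0.63460748  0.58824689 -0.00744309] 0.011215628941509417
```

```bash
for i in 1; do python3 -m inch '0 0 0 0 0;0 0 0 0 0;0 0 0 0 0;0 0 0 0 0;0 0 0 0 0;0 0 0 0 0;0 0 0 0 0;0 0 0 0 0' 20; done; python3 -c "
from plant import *
import numpy as np
for i in range(5):
  capture('top');s=get_state();print(s['tcp_pos'].round(4),s['contact_force'].round(2),s['moment'].round(2),round(s['gripper_width'],4))"
```

```text
time_s: 5.2
tcp_pos: [0.4466, 0.0643, 0.0932]
eef_rot: [180.0, 0.0, -168.6]
contact_force: [-2.2, 1.9, 5.0]
gripper_width: 0.0105
gripper_force: 20.0
[0.4466 0.0643 0.0932] [-2.77  2.46  5.67] [ 1.06  0.93 -0.01] 0.0102
[0.4466 0.0644 0.0932] [-2.59  3.11  4.72] [1.05 0.86 0.08] 0.0103
[0.4466 0.0643 0.0932] [-3.04  3.16  4.71] [1.04 0.98 0.02] 0.0104
[0.4466 0.0643 0.0932] [-3.12  2.3   5.33] [1.05 0.92 0.02] 0.0105
[0.4466 0.0643 0.0932] [-3.43  2.46  5.65] [1.09 0.93 0.01] 0.0107
```

The spindle sits within 0.5 mm of the camera estimate. Now for the stud: a closing pinch centred on the axis will bring it to the top.

```bash
python3 -m inch '0 0 0 0 .6;0 0 0 0 .6;0 0 0 0 .6;0 0 0 0 .6;0 0 -.19 0 .6;0 0 -.18 0 .6;-.095 0 0 0 .6;0 0 0 0 .6' 10 && python3 -m inch '0 0 .11 0 .6;0 0 .11 0 .6;0 0 0 0 .6;0 0 0 0 .4;0 0 0 0 .3;0 0 0 0 .2;0 0 0 0 .1;0 0 0 0 0' 10;  python3 -m inch '0 0 0 0 0;0 0 0 0 0;0 0 0 0 0;0 0 0 0 0;0 0 0 0 0;0 0 0 0 0;0 0 0 0 0;0 0 0 0 0' 15; python3 -c "
from plant import *
import cv2
s=get_state();print(s['tcp_pos'].round(4),s['contact_force'].round(2),s['moment'].round(2),round(s['gripper_width'],4))"
```

```text
time_s: 6.45
tcp_pos: [0.461, 0.0671, 0.1481]
eef_rot: [180.0, -0.0, -168.7]
contact_force: [0.3, -0.4, -1.1]
gripper_width: 0.0525
gripper_force: 0.0
time_s: 7.45
tcp_pos: [0.4606, 0.0668, 0.1158]
eef_rot: [-180.0, 0.0, -168.6]
contact_force: [0.9, -2.5, 2.3]
gripper_width: 0.0076
gripper_force: 1.5
time_s: 8.45
tcp_pos: [0.4605, 0.067, 0.1157]
eef_rot: [-180.0, 0.0, -168.6]
contact_force: [-0.5, -1.5, 5.8]
gripper_width: 0.0064
gripper_force: 15.0
[0.4605 0.067  0.1157] [-0.49 -1.5   5.82] [-1.08  0.12 -0.02] 0.0064
```

Stud pinched at the same lateral position as the spindle. Release, rise, and go to the rack.

```bash
python3 -m inch '0 0 0 0 .3;0 0 0 0 .5;0 0 0 0 .6;0 0 -.2 0 .6;0 0 -.33 0 .6;0 0 -.33 0 .6;-.16 .326 0 0 .6;-.16 .326 0 0 .6' 15 && python3 -m inch '-.16 .326 0 0 .6;-.16 .326 0 0 .6;-.16 .326 0 0 .6;-.16 .326 0 0 .6;0 0 0 -.028 .6;0 0 0 -.028 .6;0 0 0 -.028 .6;0 0 0 -.028 .6' &&  python3 -m inch '0 0 0 -.028 .6;0 0 0 -.028 .6;0 0 0 -.028 .6;0 0 0 -.0274 .6;0 0 0 0 .6;0 0 0 0 .6;0 0 0 0 .6;0 0 0 0 .6'; python3 - <<'E'
from plant import *
import cv2,numpy as np
c=capture("side");t=capture("top");s=get_state();print(s["tcp_pos"],s["eef_rot"],s["joints"].round(1))
f=lambda im,x,y,w,h,k:cv2.resize(im[y:y+h,x:x+w],None,fx=k,fy=k,interpolation=cv2.INTER_CUBIC)
cv2.imwrite("pics/g2.png",np.hstack([f(c["color"],262,175,40,60,7),f(t["color"],250,200,40,60,7)]))
cv2.imwrite("pics/g2s.png",c["color"]);cv2.imwrite("pics/g2t.png",t["color"])
E
```

```text
time_s: 9.45
tcp_pos: [0.4887, 0.1736, 0.2457]
eef_rot: [179.9, 0.1, -168.7]
contact_force: [1.5, -0.9, 0.4]
gripper_width: 0.0525
gripper_force: 0.0
time_s: 10.45
tcp_pos: [0.5436, 0.3831, 0.244]
eef_rot: [180.0, -0.0, -128.0]
contact_force: [0.1, 0.0, 0.2]
gripper_width: 0.0526
gripper_force: 0.0
time_s: 11.45
tcp_pos: [0.5438, 0.383, 0.2445]
eef_rot: [180.0, -0.0, -88.3]
contact_force: [0.2, 0.3, -0.5]
gripper_width: 0.0524
gripper_force: 0.0
[0.54382671 0.38300163 0.24457175] [-1.79999316e+02  4.66022852e-03 -8.82518111e+01] [ 51.9  19.1   0.9  -0.  -71.8 -50.2]
```

View pics/g2.png

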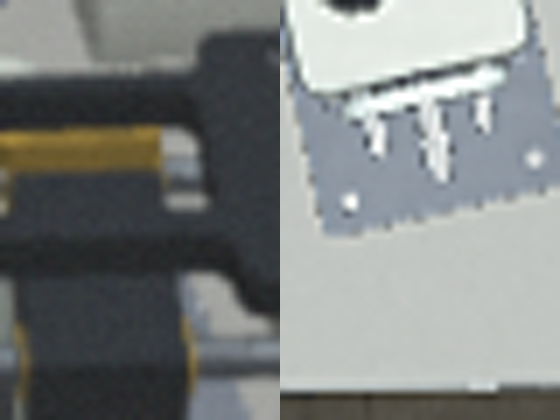

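The top view shows the side studs symmetric about the spindle, so the hub angle is about 0. Now grasp the disc.

```bash
python3 -m inch '-.007 0 .156 0 .6;0 0 .156 0 .6;0 0 .156 0 .6;0 0 .156 0 .6;0 0 0 0 .6;0 0 0 0 .4;0 0 0 0 .3;0 0 0 0 .2' 10 && python3 -m inch '0 0 0 0 .1;0 0 0 0 .05;0 0 0 0 0;0 0 0 0 0;0 0 0 0 0;0 0 0 0 0;0 0 0 0 0;0 0 0 0 0' 15; python3 -c "
from plant import *
s=get_state();print(s['tcp_pos'].round(4),s['contact_force'].round(2),s['moment'].round(2),round(s['gripper_width'],4))"
```

```text
time_s: 12.55
tcp_pos: [0.5441, 0.3843, 0.1519]
eef_rot: [-179.9, 0.1, -88.2]
contact_force: [1.2, -0.4, 0.3]
gripper_width: 0.028
gripper_force: 0.0
time_s: 13.55
tcp_pos: [0.5439, 0.384, 0.1511]
eef_rot: [-180.0, 0.0, -88.2]
contact_force: [0.6, 0.8, 0.8]
gripper_width: 0.0079
gripper_force: 15.0
[0.5439 0.384  0.1511] [0.55 0.78 0.79] [-0.   -0.07  0.07] 0.0079
```

```bash
python3 -m inch '0 0 0 0 0;0 0 0 0 0;0 0 -.06 0 0;0 0 -.14 0 0;0 0 -.14 0 0;0 0 -.2 0 0;0 0 -.2 0 0;0 0 -.16 0 0' 35 && python3 -m inch '.15 .07 0 0 0;.308 .145 0 0 0;.308 .145 0 0 0;.308 .145 0 0 0;.308 .145 0 0 0;.308 .145 0 0 0;.308 .145 0 0 0;.15 .07 0 0 0' && python3 -m inch '0 0 0 -.0133 0;0 0 0 -.0133 0;0 0 0 0 0;0 0 0 0 0;0 0 0 0 0;0 0 0 0 0;0 0 0 0 0;0 0 0 0 0'; python3 -c "
from plant import *
s=get_state();print(s['tcp_pos'].round(4),s['eef_rot'],s['contact_force'].round(2),s['moment'].round(2),round(s['gripper_width'],4))"
```

```text
time_s: 14.55
tcp_pos: [0.5434, 0.3838, 0.2871]
eef_rot: [180.0, 0.0, -88.2]
contact_force: [-0.3, 0.7, -2.7]
gripper_width: 0.0079
gripper_force: 35.0
time_s: 15.55
tcp_pos: [0.4006, 0.0553, 0.2861]
eef_rot: [180.0, 0.0, -88.3]
contact_force: [1.2, 0.2, -3.2]
gripper_width: 0.0078
gripper_force: 35.0
time_s: 16.55
tcp_pos: [0.4024, 0.0573, 0.286]
eef_rot: [180.0, 0.0, -78.6]
contact_force: [1.1, -1.3, -2.6]
gripper_width: 0.0074
gripper_force: 35.0
[0.4024 0.0573 0.286 ] [ 1.79998356e+02  1.17840733e-03 -7.86452003e+01] [ 1.08 -1.34 -2.61] [-0.05  0.09  0.03] 0.0074
```

```bash
python3 -m inch '.0127 0 .2 0 0;0 0 .2 0 0;0 0 .2 0 0;0 0 .18 0 0;0 0 .1 0 0;0 0 0 0 0;0 0 0 0 0;0 0 0 0 0'; python3 - <<'E'
from plant import *
import cv2,numpy as np
from vis import *
c=capture("side");t=capture("top");s=get_state();print(s["tcp_pos"],s["eef_rot"],s["contact_force"])
f=lambda im,x,y,w,h,k:cv2.resize(im[y:y+h,x:x+w],None,fx=k,fy=k,interpolation=cv2.INTER_CUBIC)
cv2.imwrite("pics/g3.png",np.hstack([f(c["color"],250,140,80,120,5),f(t["color"],235,200,75,120,5)]))
h=np.load("hub.npy");T=np.linspace(0,2*np.pi,361)
p=[s["tcp_pos"][0],s["tcp_pos"][1],h[2]]
for n in("side","top"):
  q=proj(n,W(p,np.c_[0*T,.08*np.sin(T),s["tcp_pos"][2]-.053+.08*np.cos(T)]));print(n,[q[i].round(1) for i in(q[:,0].argmin(),q[:,0].argmax(),q[:,1].argmin(),q[:,1].argmax())])
E
```

```text
time_s: 17.55
tcp_pos: [0.4033, 0.0557, 0.1548]
eef_rot: [-179.9, 0.0, -78.6]
contact_force: [0.1, -0.5, -2.7]
gripper_width: 0.0078
gripper_force: 35.0
[0.40308429 0.05559771 0.1545554 ] [-1.79933708e+02  2.86004475e-02 -7.86413821e+01] [-0.82340746  0.6178292  -3.09025188]
side [array([296., 183.]), array([317.1, 209.6]), array([302.3, 163.4]), array([310.7, 229.2])]
top [array([250.5, 243.8]), array([301.8, 232.1]), array([301.2, 231.9]), array([251.2, 244. ])]
```

View pics/g3.png

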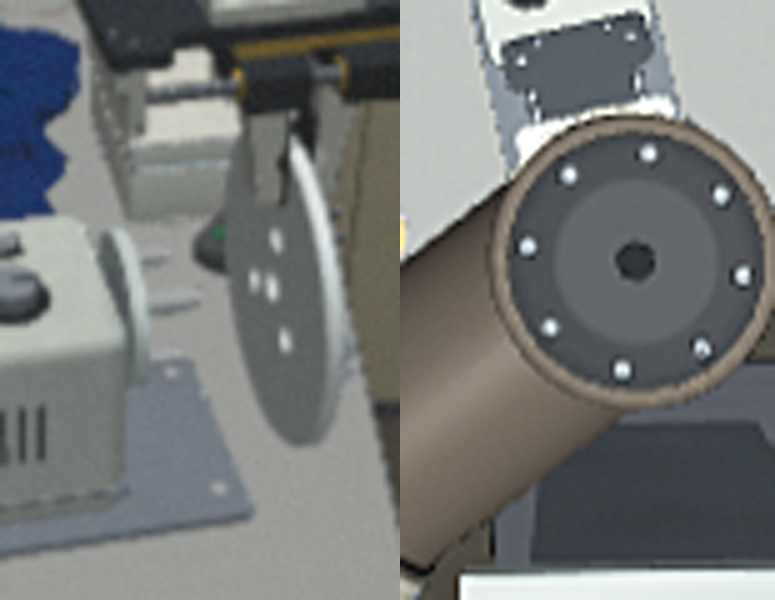

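The back view shows the disc upright, with its holes at crop (276,239), (255,280) and (286,342). Start onto the spindle gently.

```bash
python3 -m inch '0 0 .008 0 0;0 -.06 0 0 0;0 -.06 0 0 0;0 -.06 0 0 0;0 -.05 0 0 0;0 -.04 0 0 0;0 -.02 0 0 0;0 0 0 0 0'; python3 -c "
from plant import *
s=get_state();print(s['tcp_pos'].round(4),s['eef_rot'],s['contact_force'].round(2),s['moment'].round(2),round(s['gripper_width'],4))"
```

```text
time_s: 18.65
tcp_pos: [0.4455, 0.0639, 0.1527]
eef_rot: [180.0, -0.0, -78.6]
contact_force: [0.2, 0.5, -2.6]
gripper_width: 0.0074
gripper_force: 35.0
[0.4455 0.0639 0.1527] [ 1.79986413e+02 -4.56330565e-03 -7.86493547e+01] [ 0.17  0.51 -2.57] [-0.06  0.1  -0.  ] 0.0074
```

```bash
python3 -m inch '0 -.02 0 0 0;0 -.02 0 0 0;0 -.02 0 0 0;0 -.02 0 0 0;0 -.02 0 0 0;0 0 0 0 0;0 0 0 0 0;0 0 0 0 0'; python3 -c "
from plant import *
s=get_state();print(s['tcp_pos'].round(4),s['eef_rot'],s['contact_force'].round(2),s['moment'].round(2),round(s['gripper_width'],4))"
```

```text
time_s: 19.65
tcp_pos: [0.4601, 0.0669, 0.1528]
eef_rot: [-180.0, 0.0, -78.6]
contact_force: [0.3, 1.0, -2.1]
gripper_width: 0.008
gripper_force: 35.0
[0.4601 0.0669 0.1528] [-1.79997804e+02  4.50416564e-04 -7.86397806e+01] [ 0.34  1.04 -2.06] [ 0.03  0.14 -0.03] 0.008
```

```bash
python3 -m inch '0 -.02 0 0 0;0 -.02 0 0 0;0 -.02 0 0 0;0 0 0 0 0;0 0 0 0 0;0 -.01 0 0 0;0 0 0 0 0;0 0 0 0 0'; python3 -c "
from plant import *
s=get_state();print(s['tcp_pos'].round(4),s['eef_rot'],s['contact_force'].round(2),s['moment'].round(2),round(s['gripper_width'],4))"
```

```text
time_s: 20.65
tcp_pos: [0.4704, 0.069, 0.1528]
eef_rot: [180.0, 0.0, -78.6]
contact_force: [0.6, -0.3, -2.5]
gripper_width: 0.0078
gripper_force: 35.0
[0.4704 0.069  0.1528] [ 1.79998711e+02  5.29426510e-04 -7.86396315e+01] [ 0.58 -0.27 -2.54] [0.01 0.18 0.  ] 0.0078
```

```bash
python3 -m inch '0 -.008 0 0 0;0 0 0 0 0;0 0 0 0 0;0 -.003 0 0 0;0 0 0 0 0;0 -.003 0 0 0;0 0 0 0 0;0 0 0 0 0'; python3 -c "
from plant import *
s=get_state();print(s['tcp_pos'].round(4),s['eef_rot'],s['contact_force'].round(2),s['moment'].round(2),round(s['gripper_width'],4))"
```

```text
time_s: 21.65
tcp_pos: [0.472, 0.0692, 0.1526]
eef_rot: [179.9, -0.0, -78.6]
contact_force: [-3.4, 0.1, -2.2]
gripper_width: 0.0081
gripper_force: 35.0
[0.472  0.0692 0.1526] [ 1.79948508e+02 -6.97682962e-03 -7.86499773e+01] [-3.43  0.06 -2.23] [-0.03  1.27 -0.03] 0.0081
```

Contact came at the expected depth. Press a little, lower onto the spindle and open.

```bash
python3 -m inch '0 -.006 0 0 0;0 0 0 0 0;0 0 .005 0 0;0 0 .005 0 0;0 0 0 0 0;0 0 0 0 0;0 0 0 0 0;0 0 0 0 0' 25; python3 -c "
from plant import *
s=get_state();print(s['tcp_pos'].round(4),s['eef_rot'],s['contact_force'].round(2),s['moment'].round(2),round(s['gripper_width'],4))"; python3 -m inch '0 0 0 0 .1;0 0 0 0 .15;0 0 0 0 .2;0 0 0 0 .25;0 0 0 0 .3;0 0 0 0 .35;0 0 0 0 .4;0 0 0 0 .4' 5; python3 - <<'E'
from plant import *
import cv2
c=capture("side");s=get_state();print(s["tcp_pos"].round(4),s["contact_force"].round(2),s["gripper_width"])
cv2.imwrite("pics/g4.png",cv2.resize(c["color"][140:260,220:330],None,fx=5,fy=5,interpolation=cv2.INTER_CUBIC))
E
```

```text
time_s: 22.65
tcp_pos: [0.4723, 0.0689, 0.1513]
eef_rot: [179.9, -0.0, -78.7]
contact_force: [-6.8, -1.2, 2.8]
gripper_width: 0.0079
gripper_force: 25.0
[0.4723 0.0689 0.1513] [ 1.79870768e+02 -3.57429677e-02 -7.86523223e+01] [-6.85 -1.18  2.76] [-0.34  2.92 -0.04] 0.0079
time_s: 23.65
tcp_pos: [0.4734, 0.0696, 0.1513]
eef_rot: [-180.0, -0.0, -78.6]
contact_force: [-0.0, 0.4, 0.5]
gripper_width: 0.0346
gripper_force: 0.0
[0.4734 0.0696 0.1512] [-0.11  0.02 -0.43] 0.03463138570245733
```

View pics/g4.png

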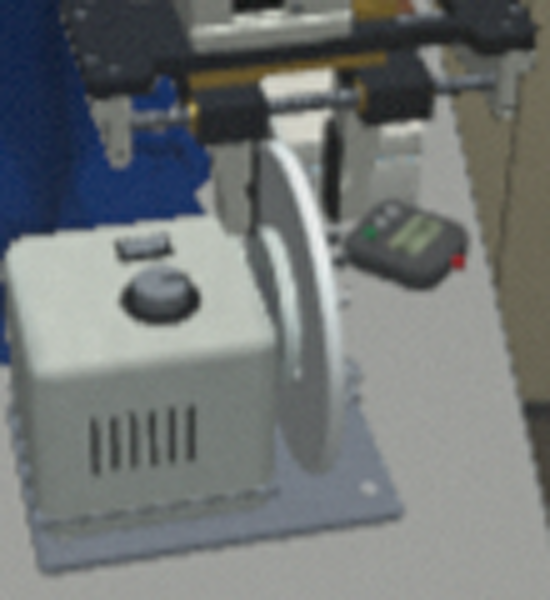

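The disc hangs flat on the flange, with its rim around crop (290,300) parallel to the face. The timer is in place. Retreat upward and check.

```bash
python3 -m inch '0 0 -.05 0 .4;0 0 -.1 0 .4;0 0 -.15 0 .4;0 0 -.2 0 .4;0 0 -.2 0 .4;0 0 0 0 .4;0 0 0 0 .4;0 0 0 0 .4'; python3 - <<'E'
from plant import *
import cv2,numpy as np
from vis import *
c=capture("side");s=get_state();print(s["tcp_pos"].round(4),s["contact_force"].round(2))
im=cv2.resize(c["color"],None,fx=1.5,fy=1.5,interpolation=cv2.INTER_CUBIC)[150:,200:560]
z=cv2.resize(c["color"][140:250,240:315],None,fx=5,fy=5,interpolation=cv2.INTER_CUBIC)
h=np.load("hub.npy");T=np.linspace(0,2*np.pi,73)
for x,col in((0,(0,0,255)),(-.008,(0,200,0))):
  q=(proj("side",W(h,np.c_[0*T+x,.08*np.sin(T),.098+.08*np.cos(T)]))-[240,140])*5
  cv2.polylines(z,[q.round().astype(int)],True,col,1)
o=np.zeros((555,740,3),np.uint8);o[:im.shape[0],:360]=im[:555];o[:550,362:737]=z;cv2.imwrite("pics/g5.png",o)
E
```

```text
time_s: 24.7
tcp_pos: [0.4729, 0.0694, 0.2558]
eef_rot: [179.9, -0.0, -78.6]
contact_force: [0.4, 0.1, 0.3]
gripper_width: 0.0352
gripper_force: 0.0
[0.473  0.0694 0.2557] [-0.38  0.2   0.43]
```

View pics/g5.png

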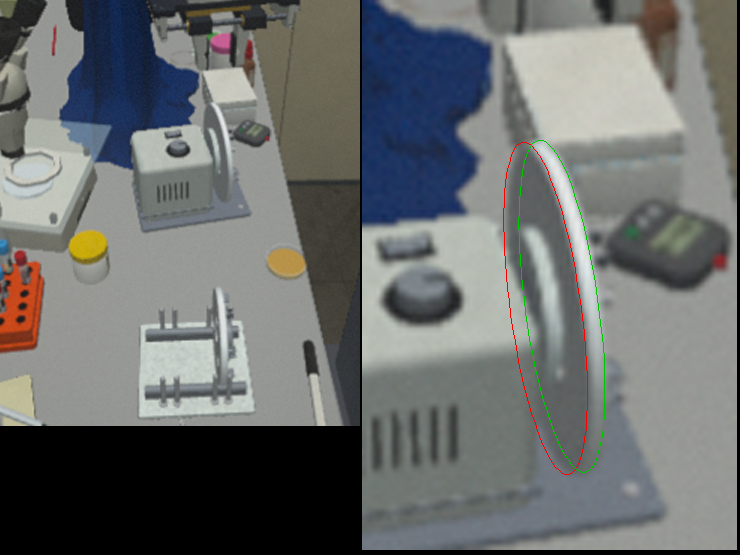

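The disc outline matches the seated prediction in the zoomed crop. The smaller disc, dish, cup and timer are undisturbed, so I'm handing in.

```bash
python3 -c "
from plant import *
print(close_job())"
```

```text
the job is handed in; nothing more can be done
None
```

The larger disc hangs released on the spindle, flat against the hub face with the studs through its holes; the smaller disc is still standing in its slot, and the job was handed in at about 25 s of the 64 s allowed, with no verdict shown on hand-in.

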